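# Start the flange nut on the cover press

## Robot

A 6-joint arm with a two-finger parallel gripper is mounted at the origin on the work surface. World frame = base frame: x ahead of the robot, y to its left, z up, the work surface at z = 0. Lengths are in mm, angles in rad, forces in N, time in s.
With the tool pointing down it reaches from about 325 to 850 mm from the base axis. Payload 15.5 kg.
Tool frame: the origin (TCP) lies midway between the tips of the shut fingers; the grasp point (between the pads) lies 19 mm behind it; z points along the fingers, y is the line along which they close (so a half turn about z gives the same grasp; the last joint's range is limited). The gripper opens to 91 mm and grips with 3 to 60 N. Pads are 32 mm wide; open, the fingers measure 118 mm over their backs; the gripper's body (76 mm by 178 mm) begins 60 mm behind the grasp point.
Start: joints at [-1.302, 0.494, 1.345, -0, 1.302, -0.096], TCP at [222.394, -584.095, 213.915] pointing down, gripper open.
Joint ranges: [-2.91, 2.91], [-0.82, 2.16], [0.22, 2.67], [-1.22, 4.37], [0.12, 2.79], [-3.08, 3.08]. Speed limits (rad/s): [1.89, 1.89, 2.57, 3.01, 3.01, 3.01].

## Interface

Orientations are given as a unit quaternion [w, x, y, z].
In Python, from station import robot gives the robot as it stands. Calls block until the motion is done:
- robot.reach(position, orientation): joint-space move of the TCP to a pose.
- robot.servo_line(position, feed=150, rotation=None, until_force=None): straight line of the TCP; rotation=None keeps the orientation; feed is the mean speed in mm/s. With until_force (N) it stops when the force on the tool has changed by that much, and returns True; else False.
- robot.goto_joints(angles): joint-space move.
- robot.move_gripper(opening, strength=None): opening from 0.0 (shut) to 1.0 (fully open); strength is the grip in N (None keeps the last); returns when the fingers have stopped.
- robot.wait(seconds).
- robot.solve_ik(position, orientation): joint angles nearest the present ones, or None.
- robot.camera(name): name is "scene" or "top" or "wrist"; returns a dict with "color" (400x640x3 uint8, blue, green, red), "depth" (400x640 float32, mm along the optical axis (not along the pixel's ray), 0 where there is no reading), "fx", "fy", "cx", "cy" (pixels), "eye" and "rotation" of the camera in the world; the wrist camera has in their place "T_tool_cam" (4x4, takes a point from camera to tool coordinates, whose origin is the TCP and whose axes are the flange's). Camera axes: x right, y down, z forward; pixel columns grow to the right and rows downward; lengths in mm; the calibration is good to about 2 mm. A picture is of the moment at which its call begins: read the wrist's pose just before it.
A pose or a line that the arm cannot do raises robot.MotionError and nothing moves.
- robot.close_job(): hands the job in; it is judged then, once.
Readings, each from a call of its own:
- robot.read_t(): time.
- robot.read_qpos(): joint angles.
- robot.read_dq(): joint speeds.
- robot.read_joint_torque(): joint torques, N m.
- robot.read_tool_pos(): TCP position.
- robot.read_tcp_rot(): TCP orientation.
- robot.read_force(): force on the tool from outside, world axes, zero at the start.
- robot.read_ft_torque(): the same for the moment, N m.
- robot.read_width(): opening from 0.0 (shut) to 1.0 (fully open).
- robot.read_grip_force(): force on a finger pad.
Only numpy, scipy, OpenCV 4.12 (cv2) and the standard library are available. Lean on these libraries where they do the work, as an engineer would, in place of code of your own. Each camera call takes 0.05 s, during which the arm holds its last target. There are 200 camera calls.

## Task

The press that flattens old covers has lost its nut: pick up the orange flange nut and set it, flange down, on the end of the brass stud. Back it off anticlockwise with a light push until you feel the thread drop in, then screw it clockwise until its flange sits flat on the steel washer, and let go. Do not force the nut on the stud, and leave the other things on the table as they are.

Things in the scene. Friction and masses are not known exactly. Their poses are not given: they have to be found in the camera images.
- nut_mid (a point): Centre (18 mm up, on the bore axis) of the orange plastic hexagonal flange nut, about 90 g, standing flange down on the table. 36 mm high: flange 64 mm across and 4 mm thick at the bottom, above it a hexagon 52 mm across flats, 60 mm across corners. z points up along the bore; x is square to one pair of flats, the other flats follow every 60 degrees.
- nut: The same nut, centre of its bottom face. Through bore 36 mm wide; near the bottom three round steel pins (its thread), 3 mm thick, 120 degrees apart, one on the +x side, reach inward and leave 25.6 mm; their undersides lie 3 mm above the bottom face. A collar 22 to 26 mm above the bottom guides it on the stud, also 25.6 mm wide.
- press: The fixed cover press: a stack of wooden boards 130 x 200 mm, long side along its y, with a steel washer (72 mm) on top and the upright stud in the middle; origin under its middle on the table. Nut and press (stud and washer) must not be forced against each other with more than 70 N.
- press_seat (a point): Point on the stud's axis at the top face of the washer, 48 mm above the table, on which the flange must finally sit; z up. Height of the nut's centre above this point: 32 mm with its pins on the proud thread starts, 29.5 mm with them on the flat thread end, 22.5 to 24.3 mm just after it has dropped into the thread, 18 mm when home.
- stud_tip (a point): Top of the fixed brass stud, on its axis, 44.4 mm above the washer. From here down: 8 mm of cone from 11 to 23.6 mm across, 22 mm of plain pilot 23.6 mm across (1 mm of play to the nut all round), then the flat end of the thread.
- thread_end (a point): On the stud's axis at the flat end of its thread, 14.4 mm above the washer: three-start, right-hand, 34 mm across. Its three gaps are 120 degrees apart, a pin has about 15 degrees of play in one; where they lie is different each time and not given. Each gap's anticlockwise side is a blunt thread start standing 2.5 mm proud: clockwise before the drop, or back past the gap, the nut jams on it.
- thread_gap (a point): On the axis at mid-thread, 8 mm above the washer. Backing off (anticlockwise from above) at most 120 degrees under a light push makes the nut drop by 5 to 7 mm. Then clockwise it descends 8.5 mm per 100 degrees with 1.5 mm of play up and down; the flange meets the washer after 50 to 75 degrees, the thread is tight about 18 degrees later. Friction holds it when released.
- magnifier_mid (a point): Bystander: middle of the lens of a red-rimmed hand magnifier 86 mm across, black handle, lying flat, 12 mm high
- loupe_mid (a point): Bystander: white folding loupe lying flat, about 95 x 42 mm, 18 mm high, long side near x
- jar_mid (a point): Bystander: small closed jar 56 mm across, 60 mm high; the point is 30 mm up on its axis
- tape_mid (a point): Bystander: yellow tape roll 72 mm across, 20 mm high, lying flat; the point is its centre
- tweezers_mid (a point): Bystander: steel stamp tweezers lying flat, 120 mm long, 4 mm high; the point is their middle

How it is judged:
By the outcome, as a careful person would: the job done as asked, in the order asked, and still so for the second after the job is handed in, with the robot touching nothing.
It also fails if it takes over 72 s, if anything falls off the work surface, if the arm or the gripper's body presses on something with over 40 N, if the wrist force passes 120 N, or if a joint passes its speed limit or range.

## Working session

There is one attempt and no reset: what is moved stays moved. The work goes in short steps, each a Python script; the robot and the scene stay as the last script left them, time stands still between calls to the robot, and variables do not carry over. Pictures are saved under pics/ and viewed, at most 10 in all, crops included, and the job is handed in when it is done.

```bash
ls; mkdir -p pics; python3 - <<'E'
from station import robot
import cv2,numpy as np
for n in("scene","top"):
    c=robot.camera(n); cv2.imwrite(f"pics/{n}0.png",c["color"]); np.save(f"pics/{n}0.npy",c,allow_pickle=True)
    print(n,c["fx"],c["cx"],c["cy"],c["eye"],np.round(c["rotation"],3).tolist())
print(robot.read_tool_pos(),robot.read_tcp_rot(),robot.read_t())
E
```

```text
pics
scene 452.26306587207745 316.3859904928816 205.66548698708147 [1156.90724376  447.54681383 1066.54556784] [-0.149, 0.475, 0.83, -0.252]
top 491.6383950676465 312.06937076110626 194.40256695357704 [ 432.79333822  120.20326538 1151.2812004 ] [-0.037, 0.708, -0.703, 0.049]
[ 222.30068969 -583.77452153  213.40477914] [-5.33467586e-04  9.83502271e-01  1.80894987e-01 -5.02317576e-05] 0.1
```

View pics/top0.png

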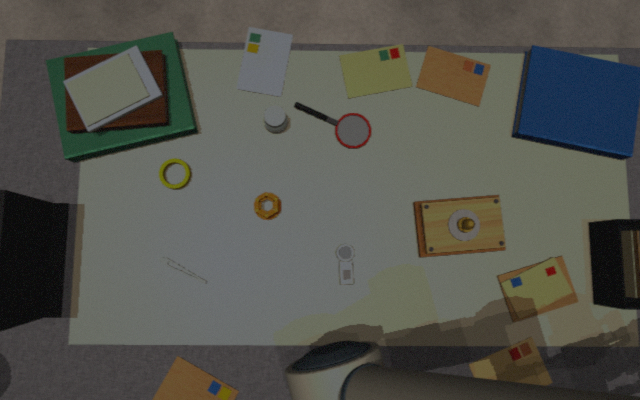

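View pics/scene0.png

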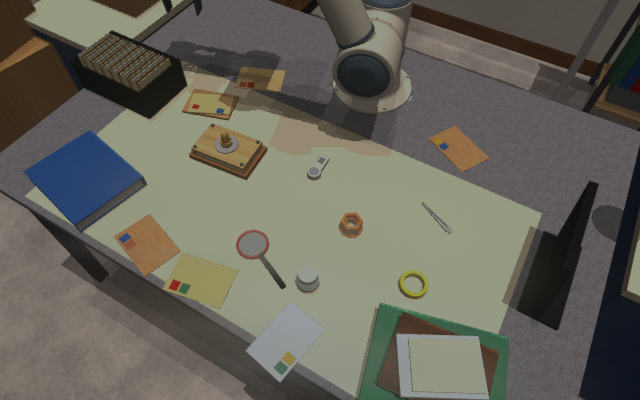

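The top view shows the nut at (267,206), the stud at about (466,225), and the loupe at (346,265) between the nut and the robot. I'll locate the nut and stud coarsely, then look from close by with the wrist camera.

```bash
cat > h.py <<'E'
import numpy as np, cv2
from scipy.spatial.transform import Rotation as R
from station import robot
def rot(q): return R.from_quat([q[1],q[2],q[3],q[0]]).as_matrix()
def down(a):  # tool down, tool x axis at angle a in world
    return np.array([0,np.cos(a/2),np.sin(a/2),0])
def yaw(): 
    x=rot(robot.read_tcp_rot())[:,0]; return np.arctan2(x[1],x[0])
def shot(name,file):
    if name=="wrist":
        p,q=robot.read_tool_pos(),robot.read_tcp_rot()
        c=robot.camera(name); M=rot(q); T=c["T_tool_cam"]
        c["E"]=M@T[:3,3]+p; c["M"]=M@T[:3,:3]
    else:
        c=robot.camera(name); c["E"]=np.array(c["eye"]); c["M"]=rot(c["rotation"])
    cv2.imwrite(f"pics/{file}.png",c["color"]); np.save(f"pics/{file}.npy",c,allow_pickle=True); return c
def load(file): return np.load(f"pics/{file}.npy",allow_pickle=True).item()
def atz(c,u,v,z):
    d=c["M"]@np.array([(u-c["cx"])/c["fx"],(v-c["cy"])/c["fy"],1]); return c["E"]+d*(z-c["E"][2])/d[2]
def cloud(c):
    v,u=np.mgrid[:400,:640]; d=c["depth"]
    P=np.stack([(u-c["cx"])/c["fx"]*d,(v-c["cy"])/c["fy"]*d,d],-1)@c["M"].T+c["E"]; P[d==0]=np.nan; return P
def topix(c,p):
    k=c["M"].T@(np.asarray(p)-c["E"]); return k[:2]/k[2]*[c["fx"],c["fy"]]+[c["cx"],c["cy"]]
E
python3 - <<'E'
from h import *
c=load("top0"); c["E"]=np.array(c["eye"]); c["M"]=rot(c["rotation"])
P=cloud(c)
for n,u,v,z in[("nut",267,206,30),("stud",467,225,80),("loupe",346,265,18),("jar",275,121,60),("mag",353,130,10),("pc0",415,202,40),("pc1",501,195,40),("pc2",505,248,40),("pc3",418,255,40),("bg",300,300,0)]:
    print(n,atz(c,u,v,z).round(1),P[v,u].round(1))
p=atz(c,267,206,30)
print("yaw",yaw(),c["T_tool_cam"] if "T_tool_cam" in c else "")
w=robot.camera("wrist"); print(w["T_tool_cam"].round(3).tolist(),w["fx"],w["cx"],w["cy"])
for a in(-1.57,-1,-.5,0,.5,1,1.57,2.1,2.6,3.14):
    for q in (p,atz(c,467,225,80)):
        s=robot.solve_ik([q[0],q[1],200],down(a)); print(a,None if s is None else np.round(s,2))
E
```

```text
nut [543.4 205.1  30. ] [546.2 207.2   1.8]
stud [ 500.3 -237.    80. ] [ 499.5 -233.    91.8]
loupe [410.6  23.3  18. ] [410.5  22.8  11.8]
jar [734.9 188.1  60. ] [734.  187.9  63.2]
mag [728.8   5.4  10. ] [730.3   4.8   4.2]
pc0 [ 554.4 -132.7   40. ] [ 556.9 -138.    16.9]
pc1 [ 572.2 -330.9   40. ] [ 576.6 -345.3    4.5]
pc2 [ 451.4 -335.1   40. ] [ 451.8 -345.2   15.3]
pc3 [ 434.4 -137.2   40. ] [ 434.4 -147.1   -2.5]
bg [330.  127.7   0. ] [330.1 127.7   1.4]
yaw 0.36379275279820156 
[[-0.001, -0.96, -0.279, 78.195], [1.0, -0.001, -0.0, -0.123], [0.0, -0.279, 0.96, -170.65], [0.0, 0.0, 0.0, 1.0]] 304.91301693574525 317.2199372086196 201.77334617317675
-1.57 [ 0.26  0.45  1.48 -0.    1.22 -2.88]
-1.57 [-0.55  0.41  1.54 -0.    1.19  2.59]
-1 [ 0.26  0.45  1.48 -0.    1.22  2.83]
-1 [-0.55  0.41  1.54 -0.    1.19  2.02]
-0.5 [ 0.26  0.45  1.48 -0.    1.22  2.33]
-0.5 [-0.55  0.41  1.54 -0.    1.19  1.52]
0 [ 0.26  0.45  1.48 -0.    1.22  1.83]
0 [-0.55  0.41  1.54 -0.    1.19  1.02]
0.5 [ 0.26  0.45  1.48 -0.    1.22  1.33]
0.5 [-0.55  0.41  1.54 -0.    1.19  0.52]
1 [ 0.26  0.45  1.48 -0.    1.22  0.83]
1 [-0.55  0.41  1.54 -0.    1.19  0.02]
1.57 [ 0.26  0.45  1.48 -0.    1.22  0.26]
1.57 [-0.55  0.41  1.54 -0.    1.19 -0.55]
2.1 [ 0.26  0.45  1.48 -0.    1.22 -0.27]
2.1 [-0.55  0.41  1.54 -0.    1.19 -1.08]
2.6 [ 0.26  0.45  1.48 -0.    1.22 -0.77]
2.6 [-0.55  0.41  1.54 -0.    1.19 -1.58]
3.14 [ 0.26  0.45  1.48 -0.    1.22 -1.31]
3.14 [-0.55  0.41  1.54 -0.    1.19 -2.12]
```

```bash
python3 - <<'E'
from h import *
robot.reach([500,-235,240],down(0.9)); c=shot("wrist","ws")
robot.reach([543,205,190],down(0.9)); d=shot("wrist","wn")
im=np.hstack([c["color"][:,120:520],d["color"][:,120:520]]); cv2.imwrite("pics/both.png",im)
print(robot.read_t(),robot.read_tool_pos(),yaw(),topix(c,[500,-235,92]),topix(d,[543,205,36]))
E
```

```text
3.525 [543.44840956 203.97332315 190.15914186] 0.8986849662725376 [317.43390593 188.38059328] [316.84680284 187.42087655]
```

View pics/both.png

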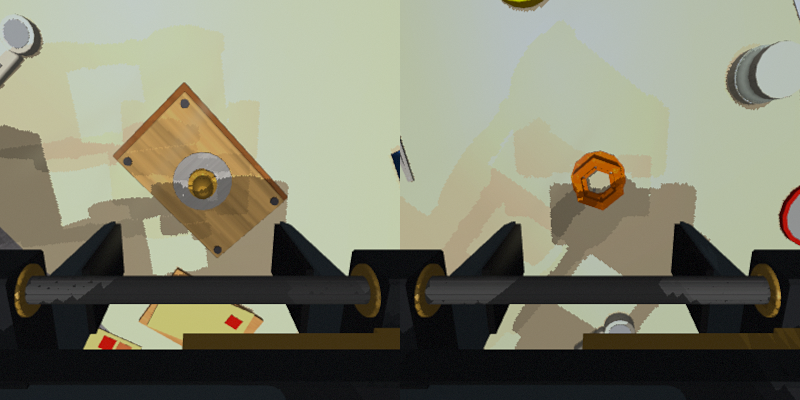

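The left half is the stud, with its washer around (203,180) and its tip near (203,183). The right half is the nut at about (599,180), and there is room around both. Next I'll enlarge the two.

```bash
python3 - <<'E'
from h import *
c=load("ws");d=load("wn")
def crop(c,u0,v0): 
    return np.clip(cv2.resize(c["color"][v0:v0+80,u0:u0+66],None,fx=6,fy=6,interpolation=cv2.INTER_CUBIC).astype(float)*1.3,0,255).astype(np.uint8)
cv2.imwrite("pics/z.png",np.hstack([crop(c,289,140),crop(d,286,140)]))
P=cloud(d); P2=cloud(c)
b,g,r=[d["color"][...,i].astype(int) for i in range(3)]
m=(r>90)&(r-b>60); m[:130]=0;m[230:]=0;m[:,:270]=0;m[:,370:]=0
t=m&(P[...,2]>30); print(m.sum(),t.sum(),np.nanmedian(P[t],0)); 
(x,y),rad=cv2.minEnclosingCircle(np.argwhere(m)[:,::-1].astype(np.float32)); print("mask circle",x,y,rad,atz(d,x,y,2))
if t.sum()>20:
    (x,y),rad=cv2.minEnclosingCircle(P[t][:,:2].astype(np.float32)); print("top circle xy",x,y,rad)
k=P2[...,2]; s=(k>85)&(k<105); print("stud",s.sum(),np.nanmean(P2[s],0),np.nanmax(P2[140:220,280:360,2]))
E
```

```text
1773 993 [548.20578305 208.38019699  35.826978  ]
mask circle 317.5625 180.5 29.831985473632812 [543.88906991 204.78418034   2.        ]
top circle xy 546.6214599609375 207.07009887695312 29.570388793945312
stud 297 [ 503.62612611 -239.15571979   89.25274949] 93.78817809802246
```

View pics/z.png

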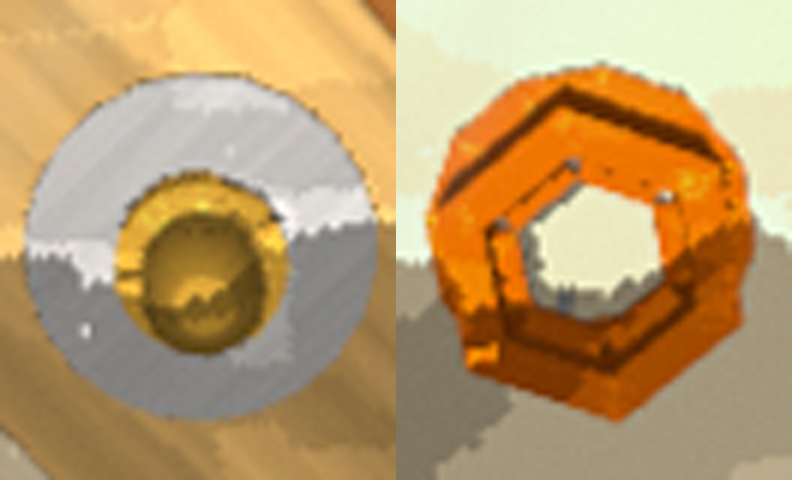

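The left crop shows the washer circle centred at (201,246) and the pilot and cone edge centred at (203,283). In the right crop the nut's top hexagon has its corners at about (568,107), (716,160), (742,322), (620,422), (470,365) and (440,205). I'll fit those in world coordinates.

```bash
python3 - <<'E'
from h import *
c=load("ws");d=load("wn")
px=lambda X,Y,u0,v0:(u0+X/6-.5+.08,v0+Y/6-.5+.08)
C=np.array([atz(d,*px(X-396,Y,286,140),36) for X,Y in[(568,107),(716,160),(742,322),(620,422),(470,365),(440,205)]])
o=C.mean(0);print("nut",o,np.hypot(*(C-o)[:,:2].T).round(1))
z=((C-o)[:,0]+1j*(C-o)[:,1]); a=np.angle((z**6/abs(z)**6).sum())/6; print("corner ang mod60",np.degrees(a),"indiv",(np.degrees(np.angle(z))%60).round(1))
print("washer",atz(c,*px(201,246,289,140),48),"rad",176/6*(c["E"][2]-48)/c["fx"])
print("pilot",atz(c,*px(203,283,289,140),84.4)); print("thread",atz(c,*px(203,258,289,140),62.4))
b,g,r=[d["color"][...,i].astype(int) for i in range(3)]
t=load("top0"); t["E"]=np.array(t["eye"]); t["M"]=rot(t["rotation"]); 
E
```

```text
nut [546.79718933 207.1156023   36.        ] [29.1 29.3 29.4 30.3 29.4 29.7]
corner ang mod60 0.8314605491083393 indiv [ 0.2  2.7  0.3  1.2  1.2 59.4]
washer [ 503.82094074 -239.29627261   48.        ] rad 34.877641927194844
pilot [ 504.27710108 -238.41417707   84.4       ]
thread [ 504.40992782 -238.82420926   62.4       ]
```

```bash
python3 - <<'E'
from h import *
a=np.radians(60.8)
robot.reach([546.8,207.1,90],down(a))
robot.servo_line([546.8,207.1,7],feed=60,until_force=6)
print(robot.read_tool_pos(),robot.read_force())
robot.move_gripper(0.0,strength=35)
print("w",robot.read_width()*91,robot.read_grip_force(),robot.read_tool_pos(),robot.read_force(),robot.read_ft_torque())
p=robot.read_tool_pos(); robot.servo_line([p[0],p[1],140],feed=120)
print(robot.read_force(),robot.read_ft_torque(),robot.read_t(),robot.read_width()*91)
c=shot("wrist","held")
T=lambda v:robot.read_tool_pos()+rot(robot.read_tcp_rot())@np.array(v)
print("exp top centre px",topix(c,T([0,0,-29])))
cv2.imwrite("pics/heldz.png",cv2.resize(c["color"][190:350,220:420],None,fx=3,fy=3,interpolation=cv2.INTER_CUBIC))
E
```

```text
[547.0296765  207.17450943   7.35510386] [-0.78808099 -0.15051274 -0.05657543]
w 51.73179322860604 34.999110794160515 [546.79524138 207.08643598   7.00065248] [-0.12248743  0.99242848  0.64840167] [-0.01155884 -0.04615495  0.00293855]
[ 0.52458624 -0.64856049 -1.42246784] [-0.04377153 -0.06862387  0.00842722] 7.4833 51.55707133681298
exp top centre px [318.44333619 270.925695  ]
```

View pics/heldz.png

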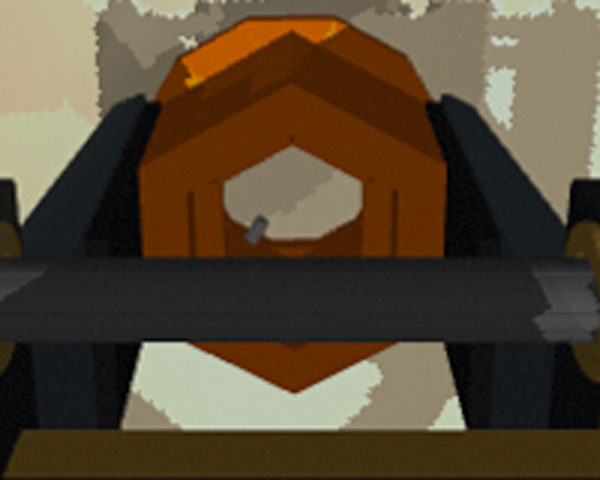

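The nut is held square: its corners are at (293,85) and (294,392), and its flats at 140 and 446. It sits about 0.85 mm along −x and 0.45 mm along −y from the TCP, as the camera sees it. Correcting for that gives a stud target of about (505.0,−238.3). I'll descend with force feedback.

```bash
python3 - <<'E'
from h import *
a=np.radians(60.8); x,y=505.0,-238.3
robot.reach([x,y,140],down(a)); robot.servo_line([x,y,108],feed=80); robot.wait(.2)
b=np.mean([robot.read_force() for _ in range(3)],0); print("base",b,robot.read_t(),robot.read_tool_pos())
z=104.
while z>66:
    hit=robot.servo_line([x,y,z],feed=25,until_force=8); robot.wait(.1)
    f=robot.read_force()-b; p=robot.read_tool_pos()
    print(round(z,1),hit,f.round(1),p.round(2),round(x,2),round(y,2))
    if hit or np.hypot(f[0],f[1])>2.0:
        k=min(.15,.6/np.hypot(f[0],f[1])); x+=k*f[0]; y+=k*f[1]
        if f[2]>6:
            if p[2]<71 : break
            if f[2]>25: break
        robot.servo_line([x,y,p[2]],feed=20); 
    z=min(z,p[2])-3
    if robot.read_t()>25: break
print(robot.read_t(),robot.read_force()-b,robot.read_tool_pos(),robot.read_width()*91)
np.save("pics/st.npy",np.r_[x,y,b])
E
```

```text
base [ 0.11441994 -0.28131616 -0.8080926 ] 9.925 [ 505.28501186 -238.43883962  108.47690864]
104.0 False [ 0.1  0.2 -0.7] [ 505.   -238.31  103.99] 505.0 -238.3
101.0 False [-0.2  0.1 -0.1] [ 504.98 -238.32  100.95] 505.0 -238.3
98.0 False [-0.2  0.7  0.1] [ 504.99 -238.31   97.94] 505.0 -238.3
94.9 False [ 0.6 -0.3  0. ] [ 505.   -238.29   94.89] 505.0 -238.3
91.9 False [-0.8  0.2  0.3] [ 504.99 -238.28   91.86] 505.0 -238.3
88.9 False [0.3 0.4 0.7] [ 504.93 -238.29   88.82] 505.0 -238.3
85.8 False [-4.9 -2.4 -2.4] [ 504.4  -238.16   85.5 ] 505.0 -238.3
82.5 False [-2.  -1.6 -2. ] [ 504.48 -238.64   82.42] 504.46 -238.56
79.4 False [-1.1 -1.1 -0.2] [ 504.24 -238.77   79.38] 504.17 -238.8
76.4 False [-1.4 -0.9 -0.5] [ 504.15 -238.76   76.32] 504.17 -238.8
73.3 False [-0.8  0.   0.2] [ 504.15 -238.78   73.29] 504.17 -238.8
70.3 False [-1.7 -1.1 -0.5] [ 504.2  -238.88   70.27] 504.17 -238.8
67.3 False [-0.7 -1.2 -1.3] [ 503.9  -239.     67.22] 503.91 -238.96
15.5417 [-0.66786589 -1.23968915 -1.32857394] [ 503.90118267 -238.99890704   67.21947281] 51.81031000319417
```

```bash
python3 - <<'E'
from h import *
x,y,*b=np.load("pics/st.npy"); b=np.array(b); x-=.1; y-=.1
a=np.radians(60.8); a0=a
hit=robot.servo_line([x,y,62],feed=8,until_force=6); robot.wait(.1)
p=robot.read_tool_pos(); f=robot.read_force()-b; print("touch",hit,p,f,robot.read_t()); z0=p[2]; z=p[2]-.3
while a-a0<np.radians(122) and robot.read_t()<48:
    a+=np.radians(4); robot.servo_line([x,y,z],feed=20,rotation=down(a))
    p=robot.read_tool_pos(); f=robot.read_force()-b; t=robot.read_ft_torque()
    if f[2]<3: 
        robot.servo_line([x,y,p[2]-8],feed=12,until_force=5); p=robot.read_tool_pos(); z=p[2]-.2
    elif f[2]>10: z+=.4
    if np.hypot(f[0],f[1])>1.5: x+=.04*f[0]; y+=.04*f[1]
    print(round(np.degrees(a-a0)),p.round(2),f.round(1),t.round(2),round(robot.read_t(),1))
    if p[2]<z0-4 or abs(t[2])>1.2 or abs(f[2])>30: break
robot.wait(.1); print(robot.read_tool_pos(),robot.read_force()-b,robot.read_ft_torque(),robot.read_t(),np.degrees(yaw()))
np.save("pics/st.npy",np.r_[x,y,b])
E
```

```text
touch True [ 504.00698387 -239.08131503   66.07155408] [-1.16214283 -0.19895792  7.69940784] 15.9833
4 [ 504.06 -239.09   66.1 ] [ 0.5 -0.5  6.2] [-0.15 -0.04  0.07] 16.2
8 [ 504.01 -239.07   66.08] [-0.6  0.2  6.4] [-0.11  0.02  0.03] 16.5
12 [ 504.01 -239.08   66.09] [ 0.1 -0.2  6. ] [-0.11  0.    0.06] 16.7
16 [ 504.02 -239.08   66.11] [-1.6 -0.6  6.2] [-0.08 -0.01  0.04] 17.0
20 [ 503.9  -239.05   66.07] [-1.  -0.1  6.5] [-0.04  0.03  0.03] 17.2
24 [ 503.81 -239.07   65.97] [-0.9 -0.1  6.7] [-0.07  0.12  0.02] 17.5
28 [ 503.85 -239.16   65.83] [-0.4 -0.5  3.2] [-0.28 -0.    0.  ] 17.7
32 [ 503.69 -239.12   59.38] [-0.2 -0.2  0.4] [-0.19 -0.13  0.01] 18.5
[ 503.6965947  -239.1328238    59.39824904] [-0.5973837  -0.32266257  6.10891701] [-0.06378544 -0.09376746  0.00826707] 18.6167 92.76969439942364
```

The thread dropped in: 6.6 mm at 32° of back-off. Now I'll screw it down clockwise, following the lead with a light push.

```bash
python3 - <<'E'
from h import *
x,y,*b=np.load("pics/st.npy"); b=np.array(b)
a=np.radians(92.8); a0=a; z=robot.read_tool_pos()[2]-.3; still=0; last=99
while a0-a<np.radians(92) and robot.read_t()<52:
    a-=np.radians(4); z-=.34; robot.servo_line([x,y,z],feed=20,rotation=down(a))
    p=robot.read_tool_pos(); f=robot.read_force()-b; t=robot.read_ft_torque()
    z+=np.clip((f[2]-5)*.06,-.4,.5)
    if np.hypot(f[0],f[1])>1.5: x+=.04*f[0]; y+=.04*f[1]
    print(round(np.degrees(a0-a)),p.round(2),f.round(1),t.round(2),round(z,2),round(robot.read_t(),1))
    still=still+1 if p[2]<56 and last-p[2]<.12 else 0
    last=p[2]
    if still>=2 or abs(t[2])>1.0 or abs(f[2])>25: break
robot.wait(.1); print(robot.read_tool_pos(),robot.read_force()-b,robot.read_ft_torque(),robot.read_t(),np.degrees(yaw()),robot.read_width()*91)
np.save("pics/st.npy",np.r_[x,y,b])
E
```

```text
4 [ 504.08 -239.37   58.95] [-0.5 -1.9  6.2] [-0.4   0.02 -0.12] 58.83 18.9
8 [ 504.06 -239.39   58.66] [-0.5 -0.8  6.8] [-0.29 -0.06 -0.07] 58.6 19.1
12 [ 504.02 -239.47   58.4 ] [-0.4 -2.3  5.5] [-0.52 -0.07 -0.11] 58.29 19.4
16 [ 503.84 -239.42   57.98] [ 0.2 -1.9  5.7] [-0.51 -0.14 -0.08] 57.99 19.6
20 [ 503.71 -239.4    57.67] [-0.3 -1.9  5.9] [-0.44 -0.06 -0.06] 57.7 19.9
24 [ 503.7  -239.4    57.38] [-0.3 -1.   5.2] [-0.33 -0.06 -0.01] 57.37 20.1
28 [ 503.58 -239.44   57.  ] [-1.4 -2.1  5.8] [-0.46  0.06 -0.11] 57.08 20.4
32 [ 503.54 -239.49   56.68] [-1.1 -1.   5.4] [-0.33  0.01 -0.09] 56.76 20.6
36 [ 503.57 -239.47   56.38] [-1.3 -0.9  4. ] [-0.32  0.08 -0.07] 56.37 20.9
40 [ 503.55 -239.58   56.03] [-0.  -1.   4.6] [-0.3   0.07 -0.12] 56.0 21.1
44 [ 503.56 -239.55   55.65] [-0.7 -1.1  4. ] [-0.23  0.07 -0.09] 55.6 21.4
48 [ 503.59 -239.6    55.29] [-0.7 -1.   5.2] [-0.2   0.04 -0.09] 55.28 21.6
52 [ 503.65 -239.55   55.  ] [-1.  -0.8  5.3] [-0.1   0.04 -0.1 ] 54.95 21.9
56 [ 503.92 -239.64   54.96] [-0.2 -0.1 10.9] [ 0.11  0.02 -0.12] 54.97 22.1
60 [ 503.9  -239.65   54.97] [-0.6 -0.1 10. ] [ 0.11  0.1  -0.09] 54.93 22.4
[ 503.89399046 -239.61239627   54.98327134] [ 0.22326616  0.42223752 11.34949708] [ 0.05820924  0.08039859 -0.15608555] 22.4667 32.96435577879341 51.722714228611665
```

It seated at z = 54.97, which puts the nut's bottom at 48.0 mm, and it stopped sinking after about 53°. I'll release it, lift off and check.

```bash
python3 - <<'E'
from h import *
p=robot.read_tool_pos()
robot.servo_line([p[0],p[1],p[2]],feed=20)
robot.move_gripper(0.85); robot.wait(.2); print(robot.read_force(),robot.read_width())
p=robot.read_tool_pos(); robot.servo_line([p[0],p[1],170],feed=60); robot.servo_line([p[0],p[1],240],feed=120)
c=shot("wrist","fin"); P=cloud(c)
b,g,r=[c["color"][...,i].astype(int) for i in range(3)]
m=(r>110)&(g<.62*r)&(b<.35*r)&(P[...,2]>75)&(P[...,2]<95); m[:,:270]=0;m[:,370:]=0
print(m.sum(),np.nanpercentile(P[m][:,2],[5,50,95]))
q=P[m]; A=np.c_[q[:,:2]-q[:,:2].mean(0),np.ones(len(q))]; print("plane",np.linalg.lstsq(A,q[:,2],rcond=None)[0])
cv2.imwrite("pics/finz.png",cv2.resize(c["color"][130:230,250:390],None,fx=5,fy=5,interpolation=cv2.INTER_CUBIC)); print(robot.read_t())
E
```

```text
[-0.76862132 -0.35077055 -0.28417092] 0.8486789170963649
725 [82.50947527 83.757543   84.95835606]
plane [ 2.06186226e-04 -2.16309286e-04  8.36981863e+01]
26.3417
```

View pics/finz.png

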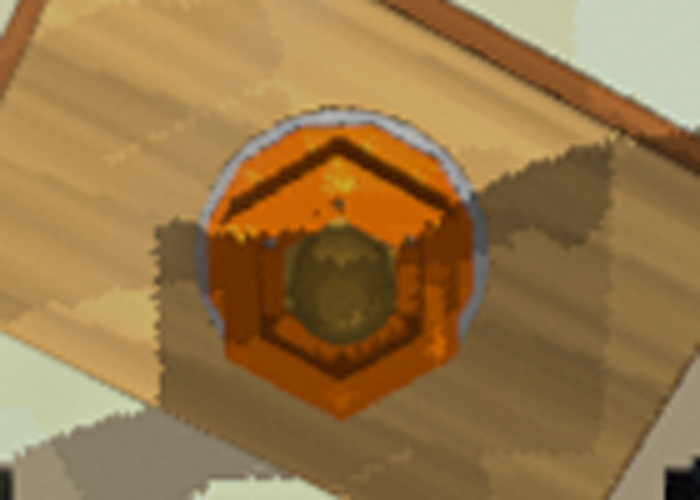

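The nut sits level on the washer, concentric with it at about (342,250). Its top plane is at 83.7 mm with no tilt, against 84 expected, and it didn't move on release. I'll hand the job in.

```bash
python3 -c "
from station import robot
print(robot.close_job())"
```

```text
the job is handed in; nothing more can be done
None
```

The nut is on the stud: it dropped into the thread after 32° of backing off, was screwed clockwise until its flange sat flat on the washer, then released, and the job was handed in at about 26 s.

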